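# Hang the washed tools to dry and start the drier

### The arm

A 6-joint arm with a two-finger parallel gripper is mounted at the origin on the work surface. World frame = base frame: x ahead of the robot, y to its left, z up, the work surface at z = 0. Lengths are in mm, angles in degrees, forces in N, time in s.
With the tool pointing down it reaches from about 275 to 825 mm from the base axis. Payload 4.9 kg.
Tool frame: the origin (TCP) lies at the very end of the fingers, on their centre line; the grasp point (between the pads) lies env.tcp_to_grasp behind it (env.tcp_to_grasp is the distance from the TCP to the grasp point, in mm); z points along the fingers, y is the line along which they close (so a half turn about z gives the same grasp; the last joint's range is limited). The gripper opens to 85 mm and grips with 20 to 120 N. Pads are 22 mm wide; open, the fingers measure 114 mm over their backs; the gripper's body (76 mm by 85 mm) begins 54 mm behind the grasp point. The pads swing forward as they close: fully open they stand 13 mm farther back than shut.
Start: joints at [-7.689, 18.69, -11.035, 60.275, 0, 82.311], TCP at [550.017, 0.009, 231.281] pointing down, gripper open.
Joint ranges: [-152.03, 152.03], [-55.5, 102.48], [-74.3, 77.21], [-110.64, 120.58], [-84.22, 78.4], [-180, 180]. Speed limits (degrees/s): [147.25, 147.25, 180, 180, 180, 180].

### API

Orientations are given as a 3x3 rotation matrix whose columns are the frame's x, y, z axes.
In Python, from workcell import env gives the robot as it stands.
- The arm moves only by the tool jog_arm, never from a script. Its argument "targets" is a list that holds one entry, the list of rows, each a list of 7 numbers: the shift along the tool's x, y, z normalised to -1 to 1, where 1 is 4 cm, then the turn, a rotation vector about the tool's x, y, z normalised to -1 to 1, where 1 is 0.1 rad, then the finger opening in mm, from 0 to 85.4. In form: [[[tx, ty, tz, ax, ay, az, grip], ...]]. A call has exactly 8 rows; each row shifts and turns the commanded pose from where the row before left it, along the tool's axes as they then stand; what a row does not reach is not made up. A row lasts 1/10 s, in which the tool goes at most 50 mm and 8.59 degrees, less where a joint would pass 70% of its speed; a pose out of reach is approached as far as the arm can. A call with a number of a shift or a turn outside -1 to 1 is refused whole. A call with a gripper value outside its range is refused whole. The fingers move at their own pace and stop on an object; "force" is the grip in N (left out, the last holds). Time passes only in rows, so rows that do not move let the fingers close, or fill a call up. It gives the time, the measured TCP pose, the force, the opening and the grip force at its end, in the units of the state.
- env.get_obs(): the state, without advancing time (a new reading comes with each control period).
- env.read_camera(name): name is "scene" or "side" or "wrist"; returns the picture (400x640x3 uint8, blue, green, red); there is no depth.
- env.get_calibration(name): a dict with "fx", "fy", "cx", "cy" (pixels), "rvec" (rotation vector, rad) and "tvec" (3), from world to camera coordinates, as OpenCV has them; the wrist camera has in their place "hand_eye" (4x4, takes a point from camera to tool coordinates, whose origin is the TCP and whose axes are the flange's). Camera axes: x right, y down, z forward; pixel columns grow to the right and rows downward; lengths in mm; the calibration is good to about 2 mm. A picture is of the moment at which its call begins: read the wrist's pose just before it. get_calibration takes no time and is no camera call.
- env.close_job(): hands the job in; it is judged then, once.
The state is a dict: "clock": time; "joint_pos": joint angles; "joint_vel": joint speeds; "joint_torque": joint torques, N m; "position": TCP position; "tool_rot": TCP orientation; "force": force on the tool from outside, world axes, zero at the start; "ft_torque": the same for the moment, N m; "finger_gap": finger opening in mm; "gripper_force": force on a finger pad.
Only numpy, scipy, OpenCV 4.12 (cv2) and the standard library are available. Lean on these libraries where they do the work, as an engineer would, in place of code of your own. Each camera call takes 0.05 s, during which the arm holds its last target. There are 200 camera calls.

### The job

Get the drying stand going: first turn the cam lock on the stand clockwise until it has drawn the drip tray up tight. Then hang every washed tool lying on the mat by its eye on the stand's pegs, one tool to a peg, and when all of them hang there, turn the drier's knob clockwise until it clicks over to on. Leave the other things on the bench where they are.

Things in the scene. Friction and masses are not known exactly. Their poses are not given: they have to be found in the camera images.
- stand: fixed drying stand, origin on the table, z up, open to the robot at -x. Rail 14 square along y at x=30, z=200 mm on uprights at x=46, y=+-125; pegs on it at y=-96,-32,32,96; lower bar x=46, z=100. Foot 30 tall (x 0 to 80, y +-140); side block 30 tall (x -85 to 50, y 162 to 247) with the cam lock; drip tray 30 tall under the pegs (x -112 to -12, y +-130)
- peg0_root (a point): root of peg 0 (0 at the stand's -y end), on the peg's axis at the rail's front face, 205 mm up. The peg is a round rod 8 dia, 45 long, leaning up and out to the stand's -x, 40 degrees from vertical. A tool let go, even held level, with its eye round the peg slides to the root and swings down to hang there
- peg1_root (a point): root of peg 1 (0 at the stand's -y end), on the peg's axis at the rail's front face, 205 mm up. The peg is a round rod 8 dia, 45 long, leaning up and out to the stand's -x, 40 degrees from vertical. A tool let go, even held level, with its eye round the peg slides to the root and swings down to hang there
- peg2_root (a point): root of peg 2 (0 at the stand's -y end), on the peg's axis at the rail's front face, 205 mm up. The peg is a round rod 8 dia, 45 long, leaning up and out to the stand's -x, 40 degrees from vertical. A tool let go, even held level, with its eye round the peg slides to the root and swings down to hang there
- peg3_root (a point): root of peg 3 (0 at the stand's -y end), on the peg's axis at the rail's front face, 205 mm up. The peg is a round rod 8 dia, 45 long, leaning up and out to the stand's -x, 40 degrees from vertical. A tool let go, even held level, with its eye round the peg slides to the root and swings down to hang there
- tool0: washed flat metal spatula (blade), 80 g, lying flat on the black mat (4 thick), eye away from the robot, about 90 mm from the next; may be absent. Origin: mid-handle, mid-thickness (near its centre of mass); x towards its ring eye, z its flat normal (faces alike). Handle bar 16 wide (y) x 12 thick, x -42 to 50 mm. Eye centre x=65: outer dia 36, hole 24, 6 thick. Far end x=-91, up to 30 wide
- tool0_eye (a point): centre of the hole in the eye of tool0
- tool1: washed flat metal spatula (blade), 80 g, lying flat on the black mat (4 thick), eye away from the robot, about 90 mm from the next; may be absent. Origin: mid-handle, mid-thickness (near its centre of mass); x towards its ring eye, z its flat normal (faces alike). Handle bar 16 wide (y) x 12 thick, x -42 to 50 mm. Eye centre x=65: outer dia 36, hole 24, 6 thick. Far end x=-91, up to 30 wide
- tool1_eye (a point): centre of the hole in the eye of tool1
- tool2: washed flat metal key (two-pronged jaw), 80 g, lying flat on the black mat (4 thick), eye away from the robot, about 90 mm from the next; may be absent. Origin: mid-handle, mid-thickness (near its centre of mass); x towards its ring eye, z its flat normal (faces alike). Handle bar 16 wide (y) x 12 thick, x -42 to 50 mm. Eye centre x=65: outer dia 36, hole 24, 6 thick. Far end x=-91, up to 30 wide
- tool2_eye (a point): centre of the hole in the eye of tool2
- tool3: washed flat metal key (two-pronged jaw), 80 g, lying flat on the black mat (4 thick), eye away from the robot, about 90 mm from the next; may be absent. Origin: mid-handle, mid-thickness (near its centre of mass); x towards its ring eye, z its flat normal (faces alike). Handle bar 16 wide (y) x 12 thick, x -42 to 50 mm. Eye centre x=65: outer dia 36, hole 24, 6 thick. Far end x=-91, up to 30 wide
- tool3_eye (a point): centre of the hole in the eye of tool3
- cam_lock (a joint): angle of the stand's cam lock, rad: 0 open (starts between 0 and 0.25), 1.4 fully tight (end stop); grows clockwise seen from above. Needs about 0.06 N m and stays where it is left. Its curved slot draws the drip tray's headed stud in by up to 8 mm, evenly over the turn
- cam_grip (a point): centre of the cam's grip bar, steel, 44 long (this point's x) x 14 wide (y) x 26 tall, on a 52 dia steel disc on the stand's side block; the upright turning axis passes through it. Disc top 13 mm below, bar top 13 mm above this point, 77 mm over the table. The point turns with the cam
- drip_tray (a joint): how far the white drip tray is drawn towards the stand's foot, m: 0 loose, 0.008 tight. Moved only by the cam
- drier_knob (a joint): angle of the drier's knob, rad: 0 off (starts between 0 and 0.12), 1.1 on (end stop); grows clockwise seen from above. Spring detent: resists with up to about 0.12 N m from 0.16 on, passes its hump at 0.6, then snaps on by itself to 1.04 or more; let go before the hump, it falls back to about 0.16
- knob_grip (a point): centre of the knob's grip bar, black, 44 long (this point's x) x 14 wide (y) x 28 tall, on a 50 dia disc on a fixed grey switch box (90 x 90 x 60 tall); the upright turning axis passes through it. Disc top 13 mm below, bar top 14 mm above this point, 100 mm over the table. The point turns with the knob
- cup: bystander: specimen jar with red lid, 56 dia, 60 tall, origin underside centre
- tape: bystander: roll of tape lying flat, 72 dia, 20 tall, origin underside centre
- slidebox: bystander: flat plastic slide box, 50 x 85 x 30 tall, origin underside centre
- bottle: bystander: bottle, 64 dia, 190 tall, origin underside centre
- swabs: bystander: small carton, 70 x 110 x 45 tall, origin underside centre

How it is judged (in metres and radians):
On the way, in this order (a step that is already met when the one before it is completed fails the run):
1. the cam lock is turned tight and the drip tray drawn up (value of joint cam_lock above 1.2 rad and value of joint drip_tray above 0.0066 m), for 0.2 s.
2. every tool hangs by its eye, each on a peg of its own ((distance between tool0_eye and peg0_root below 0.025 m or distance between tool0_eye and peg1_root below 0.025 m or distance between tool0_eye and peg2_root below 0.025 m or distance between tool0_eye and peg3_root below 0.025 m) and angle between each of tool0, tool1, tool2, tool3's own x axis and vertical below 0.9 rad and (distance between tool1_eye and peg0_root below 0.025 m or distance between tool1_eye and peg1_root below 0.025 m or distance between tool1_eye and peg2_root below 0.025 m or distance between tool1_eye and peg3_root below 0.025 m) and (distance between tool2_eye and peg0_root below 0.025 m or distance between tool2_eye and peg1_root below 0.025 m or distance between tool2_eye and peg2_root below 0.025 m or distance between tool2_eye and peg3_root below 0.025 m) and (distance between tool3_eye and peg0_root below 0.025 m or distance between tool3_eye and peg1_root below 0.025 m or distance between tool3_eye and peg2_root below 0.025 m or distance between tool3_eye and peg3_root below 0.025 m) and distance between each of tool1_eye, tool2_eye, tool3_eye and tool0_eye above 0.045 m and distance between each of tool2_eye, tool3_eye and tool1_eye above 0.045 m and distance between tool3_eye and tool2_eye above 0.045 m), for 0.4 s.
3. the drier's knob has clicked over to on (value of joint drier_knob above 0.95 rad), for 0.2 s.
At the end, for the whole second after the job is handed in: Cam lock past 1.2 rad and the tray drawn at least 6.6 mm; every tool present hangs, eye up (long axis within 0.9 rad of vertical), its eye centre within 25 mm of a peg's root, no two eyes within 45 mm (one tool to a peg); the drier knob past 0.95 rad (on) (all of step 1 and all of step 2 and value of joint drier_knob above 0.95 rad); the robot touches nothing.
It fails at once if a bystander (cup, tape, slide box, bottle or carton) is knocked more than 5 cm away (distance of any of cup, tape, slidebox, bottle, swabs from where it was at the start of the episode above 0.05 m).
Of tool0, tool1, tool2, tool3 only 3 to 4 are there at a start; the rules pass over those that are not, and their reading is None.
At some moment in a run one of tool0, tool1, tool2, tool3 may be knocked a few centimetres aside while the robot is not near it.
It also fails if it takes over 210 s, if anything falls off the work surface, if the arm or the gripper's body presses on something with over 40 N, if the wrist force passes 120 N, or if a joint passes its speed limit or range.

## Working session

There is one attempt and no reset: what is moved stays moved. The work goes in short steps, Python scripts to look and compute and a tool call to move; the robot and the scene stay as the last step left them, time stands still between calls to the robot, and variables do not carry over. Pictures are saved under pics/ and viewed, at most 14 in all, crops included, and the job is handed in when it is done.

Besides the shell and the picture viewer there is one more tool, called after ">>>" as name(argument=value, ...), one argument or row to a line, values as JSON. jog_arm: Moves the arm, as the interface text tells. Its arguments: {"type":"object","properties":{"targets":{"type":"array"},"force":{"type":"number"}},"required":["targets"]}

```bash
mkdir -p pics; ls; python3 - <<'E'
from workcell import env
import cv2,numpy as np
print(env.tcp_to_grasp, env.get_obs())
for n in("scene","side"):
    im=env.read_camera(n); cv2.imwrite(f"pics/{n}0.png",im)
    c=env.get_calibration(n); print(n,c, (-cv2.Rodrigues(np.array(c['rvec'],float))[0].T@np.array(c['tvec'],float).reshape(3)))
im=env.read_camera("wrist"); cv2.imwrite("pics/wrist0.png",im); print(env.get_calibration("wrist"))
E
```

```text
pics
18.700000000000003 {'clock': 0.0, 'joint_pos': array([-7.68852047e+00,  1.87317046e+01, -1.10908992e+01,  6.02745439e+01,
       -1.03491979e-04,  8.23130437e+01]), 'joint_vel': array([-0.00684163, -0.03682123, -0.05803515,  0.09003036, -0.00797344,
       -0.13028201]), 'joint_torque': array([-1.24197268e-03, -4.43398941e+01,  2.62443137e+01,  1.56443648e-02,
       -1.97191571e-04, -6.55614656e-06]), 'position': array([5.49430009e+02, 9.33500913e-02, 2.30513671e+02]), 'tool_rot': array([[ 2.74877766e-05,  9.99998588e-01, -1.68054355e-03],
       [ 9.99999974e-01, -2.71096030e-05,  2.25052889e-04],
       [ 2.25007012e-04, -1.68054969e-03, -9.99998563e-01]]), 'force': array([ 0.17879803, -0.42093424,  0.31954188]), 'ft_torque': array([-0.02471112, -0.04941301,  0.03275812]), 'gripper_force': 0.0, 'finger_gap': 85.36484598750812}
scene {'fx': 416.4388722944759, 'fy': 416.4388722944759, 'cx': 317.2235036337066, 'cy': 203.38357721718577, 'rvec': array([ 1.48773563,  2.04412495, -0.88967989]), 'tvec': array([ 266.01364623, -227.37825329, 1666.75157072])} [1379.76987094  182.22512378  981.60788305]
side {'fx': 487.497511516032, 'fy': 487.497511516032, 'cx': 307.1411812859906, 'cy': 194.68259352090826, 'rvec': array([ 0.36953188, -2.70881676,  1.32455853]), 'tvec': array([ 509.99531771,  244.83393395, 1324.3534642 ])} [ 271.75878992  998.92438524 1001.12347396]
{'fx': 280.0557505299936, 'fy': 280.0557505299936, 'cx': 319.161298070831, 'cy': 202.8121408941114, 'hand_eye': array([[ 4.79859918e-06, -9.64333397e-01, -2.64690574e-01,
         6.74648833e+01],
       [ 9.99999981e-01, -4.65047096e-05,  1.87557278e-04,
         3.22009063e-01],
       [-1.93177105e-04, -2.64690570e-01,  9.64333378e-01,
        -1.42593730e+02],
       [ 0.00000000e+00,  0.00000000e+00,  0.00000000e+00,
         1.00000000e+00]])}
```

View pics/scene0.png

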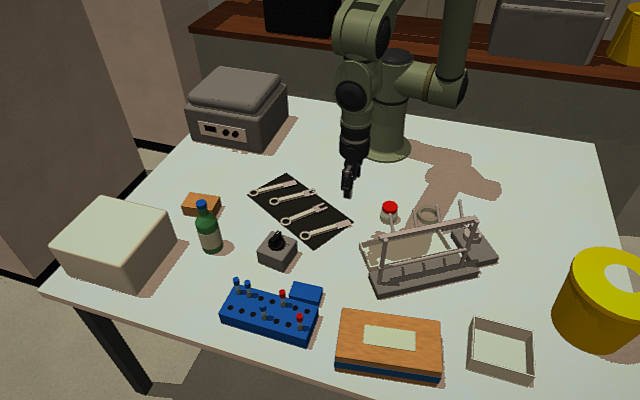

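View pics/side0.png

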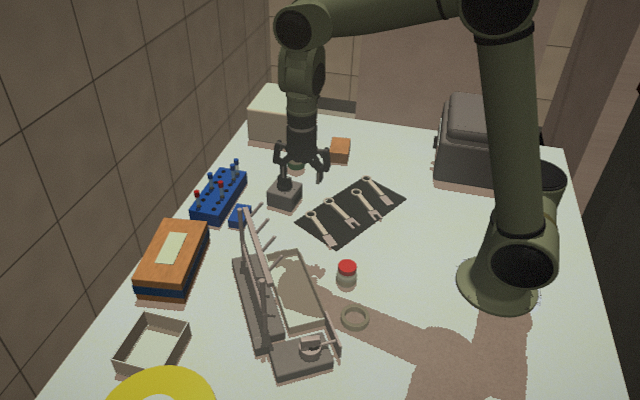

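The scene picture shows four tools on the mat at about (250–350, 175–248), the switch box at (278,250), the stand at (365–497, 200–298), the jar at (390,211), the tape at (428,214) and the bottle at (208,228). I'll zoom in to get accurate pixels.

```bash
python3 - <<'E'
import cv2
a=cv2.imread("pics/scene0.png"); 
cv2.imwrite("pics/z1.png",cv2.resize(a[190:300,355:505],None,fx=5.3,fy=5.3,interpolation=cv2.INTER_CUBIC))
cv2.imwrite("pics/z2.png",cv2.resize(a[170:275,240:360],None,fx=5.5,fy=5.5,interpolation=cv2.INTER_CUBIC))
b=cv2.imread("pics/side0.png")
cv2.imwrite("pics/z3.png",cv2.resize(b[195:385,225:350],None,fx=3.1,fy=3.1,interpolation=cv2.INTER_CUBIC))
E
```

```text
(no output)
```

View pics/z1.png

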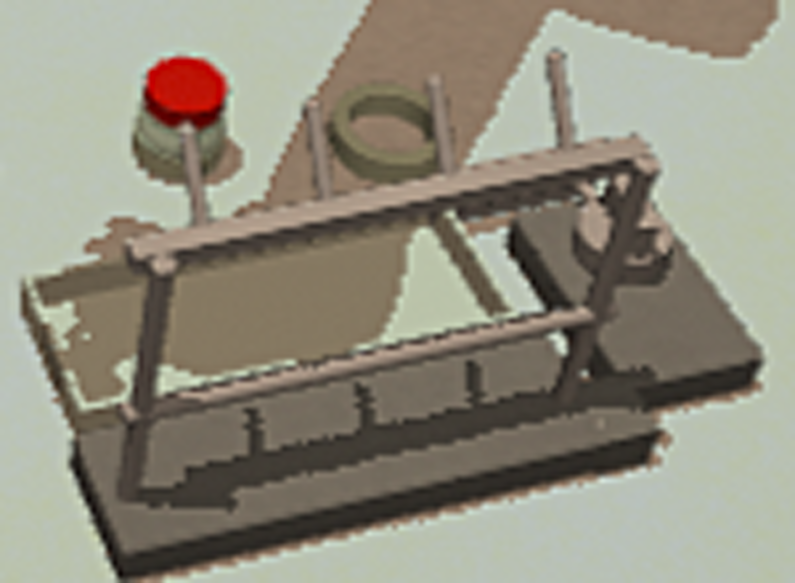

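View pics/z2.png

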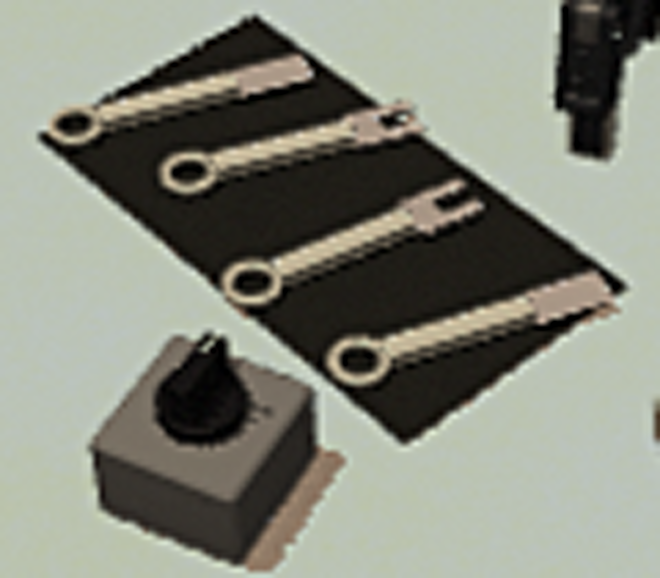

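View pics/z3.png

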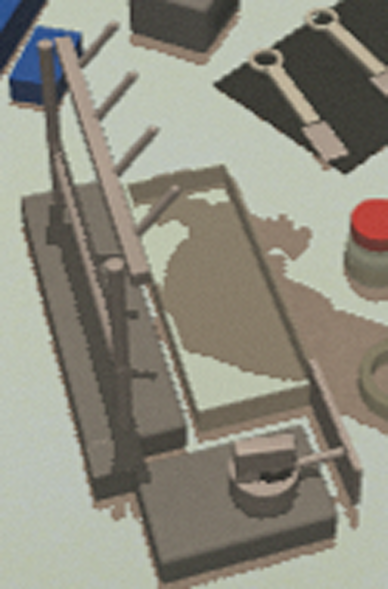

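Zoomed views: peg tips in z1 at (188,130), (310,105), (433,80) and (556,55). In z3 the same four are at (113,27), (132,77), (152,132) and (180,190). In z2 the eyes are at (75,125), (188,172), (250,282) and (358,360), with the far ends to their right. The knob's bar points about up the picture from (200,395).

```bash
cat > h.py <<'E'
import cv2,numpy as np
from workcell import env
def cal(n,pose=None):
    c=env.get_calibration(n); K=np.array([[c['fx'],0,c['cx']],[0,c['fy'],c['cy']],[0,0,1]])
    if n=="wrist":
        R,t=pose; H=np.array(c['hand_eye']); Rc=R@H[:3,:3]; o=R@H[:3,3]+t; return K,Rc,o
    R=cv2.Rodrigues(np.array(c['rvec'],float))[0]; return K,R.T,-R.T@np.array(c['tvec'],float).reshape(3)
def ray(c,p):
    K,R,o=c; d=R@np.linalg.solve(K,[p[0],p[1],1.]); return o,d/np.linalg.norm(d)
def plane(c,p,z):
    o,d=ray(c,p); return o+d*(z-o[2])/d[2]
def tri(*rays):
    A=sum(np.eye(3)-np.outer(d,d) for o,d in rays); b=sum((np.eye(3)-np.outer(d,d))@o for o,d in rays)
    x=np.linalg.solve(A,b); return x,max(np.linalg.norm(np.cross(x-o,d)) for o,d in rays)
def proj(c,P):
    K,R,o=c; q=K@(R.T@(np.array(P)-o)); return q[:2]/q[2]
def wrist(name):
    s=env.get_obs(); im=env.read_camera("wrist"); cv2.imwrite(name,im)
    np.savez(name+".npz",R=s['tool_rot'],t=s['position']); return im
def wcal(name):
    d=np.load(name+".npz"); return cal("wrist",(d['R'],d['t']))
E
cat > m1.py <<'E'
from h import *
np.set_printoptions(precision=1,suppress=True)
S,D=cal("scene"),cal("side")
s1=lambda x,y:(355+(x+.5)/5.3-.5,190+(y+.5)/5.3-.5)
s2=lambda x,y:(240+(x+.5)/5.5-.5,170+(y+.5)/5.5-.5)
s3=lambda x,y:(225+(x+.5)/3.1-.5,195+(y+.5)/3.1-.5)
A=[(188,130),(310,105),(433,80),(556,55)];B=[(113,27),(132,77),(152,132),(180,190)]
P=[]
for a,b in zip(A,B):
    x,e=tri(ray(S,s1(*a)),ray(D,s3(*b))); P.append(x); print("tip",x,e)
P=np.array(P); Y=np.array([-96,-32,32,96.]); L=np.c_[np.full(4,-5.9),Y]
Q=P[:,:2]; d=np.polyfit(Y,Q,1)[0]; th=np.arctan2(-d[0],d[1]); R=np.array([[np.cos(th),-np.sin(th)],[np.sin(th),np.cos(th)]])
o=Q.mean(0)-R@L.mean(0); print("stand",o,np.degrees(th),"spacing",np.linalg.norm(d)*64)
for y in Y: print("root",o+R@[23,y])
# cam bar centre top: scene & side
print("cam tri",tri(ray(S,s1(622,205)),ray(D,s3(264,448))))
print("cam top side", plane(D,s3(264,445),77), "scene",plane(S,s1(605,205),77))
print("knob top", plane(S,s2(205,352),100))
for e,f in zip([(75,125),(188,172),(250,282),(358,360)],[(308,68),(420,115),(475,195),(605,285)]):
    a=plane(S,s2(*e),10);b=plane(S,s2(*f),10);v=a-b
    print("eye",a[:2],"far",b[:2],"len(174 if edge)",np.linalg.norm(v),"dir",np.degrees(np.arctan2(v[1],v[0])))
E
python3 m1.py
```

```text
tip [617.4 118.5 238.8] 0.7662189203948488
tip [583.1 171.4 238.6] 1.180198079285339
tip [548.6 225.8 239.1] 1.6172363668509226
tip [511.3 280.  239.8] 0.14665653570536538
stand [570.  202.2] 33.22523604116697 spacing 64.42357141729467
root [641.9 134.4]
root [606.8 188. ]
root [571.7 241.5]
root [536.7 295.1]
cam tri (array([427.2, 348.9,  66.9]), np.float64(1.796090455670947))
cam top side [427.  355.2  77. ] scene [438.9 336.9  77. ]
knob top [ 650.1 -187.7  100. ]
eye [ 419.  -378.6] far [ 321.8 -256.3] len(174 if edge) 156.2036185017686 dir -51.522048576739444
eye [ 437.9 -293. ] far [ 343.7 -171.9] len(174 if edge) 153.41535691840454 dir -52.09202493916411
eye [ 515.4 -221.2] far [ 403.9 -116.4] len(174 if edge) 153.06998892605975 dir -43.22124996445138
eye [ 554.8 -139.6] far [454.3 -20.4] len(174 if edge) 155.87804446560895 dir -49.857160762153605
```

Everything checks: tip heights are 239 (expected 239.5), spacing 64.4 (64) and tool length 156 (156). Moving the wrist over the cam lock.

>>> jog_arm(
  targets=[
    [[0.95,-0.3,-0.5,0,0,0,85],[0.95,-0.35,-0.5,0,0,0,85],[0.95,-0.35,-0.3,0,0,0,85],[0.95,-0.35,0,0,0,0,85],[0.95,-0.35,0,0,0,0,85],[0.95,-0.35,0,0,0,0,85],[0.95,-0.35,0,0,0,0,85],[0.9,-0.35,0,0,0,0,85]],
  ],
)

```text
clock: 0.95
position: [439.1, 303.5, 283.1]
tool_rot: [[-0.0, 1.0, -0.0], [1.0, 0.0, -0.0], [-0.0, -0.0, -1.0]]
force: [1.1, -0.3, 0.1]
finger_gap: 85.2
gripper_force: 0.0
```

```bash
python3 - <<'E'
from h import *
s=env.get_obs(); print(s['position'],s['tool_rot'])
im=wrist("pics/w1.png")
c=wcal("pics/w1.png"); print(proj(c,(432,350,77)))
E
```

```text
[439.05241706 303.51590673 283.11575264] [[-2.38871471e-04  9.99999952e-01 -1.96748967e-04]
 [ 9.99999968e-01  2.38854811e-04 -8.46936317e-05]
 [-8.46466332e-05 -1.96769192e-04 -9.99999977e-01]]
[313.10401982 143.75002292]
```

View pics/w1.png

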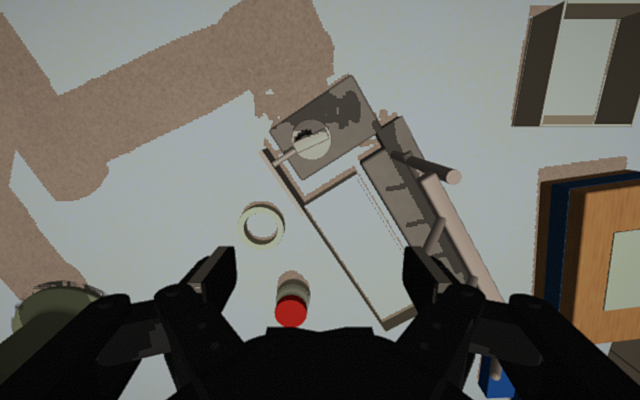

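The wrist picture shows the cam disc at (312,141) on the side block, with the tray's stud arm to its lower left. The prediction (313,144) agrees. Zooming in for the bar direction.

```bash
python3 - <<'E'
from h import *
im=cv2.imread("pics/w1.png")
cv2.imwrite("pics/z4.png",cv2.resize(im[110:170,270:350],None,fx=7,fy=7,interpolation=cv2.INTER_CUBIC))
E
```

```text
(no output)
```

View pics/z4.png

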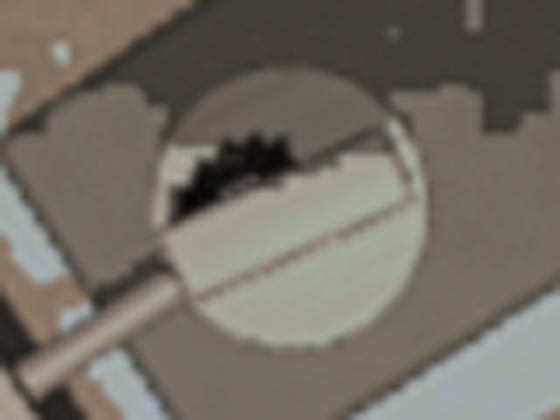

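```bash
python3 - <<'E'
from h import *
c=wcal("pics/w1.png")
z=lambda x,y:(270+(x+.5)/7-.5,110+(y+.5)/7-.5)
C=plane(c,z(292,207),51);print(C)
for p in [(165,240),(195,298),(412,200),(385,125)]:print(plane(c,z(*p),77))
th=np.radians(33.2);R=np.array([[np.cos(th),-np.sin(th)],[np.sin(th),np.cos(th)]]);print("in stand",R.T@(C[:2]-[570,202.2]))
E
```

```text
[429.10676626 354.3321743   51.        ]
[407.63381028 349.86586594  77.        ]
[412.6622875  339.87523424  77.        ]
[450.64386308 356.67838053  77.        ]
[445.89314271 369.23966804  77.        ]
in stand [-34.59244625 204.44672762]
```

>>> jog_arm(
  targets=[
    [[0,0,0,0,0,-1,85],[0,0,0,0,0,-1,85],[0,0,0,0,0,-1,85],[0,0,0,0,0,-1,85],[0,0,0,0,0,-1,85],[0,0,0,0,0,-1,85],[0,0,0,0,0,-1,85],[0,0,0,0,0,-1,85]],
  ],
)

```text
clock: 1.8
position: [439.9, 301.7, 283.0]
tool_rot: [[-0.72, 0.694, -0.001], [0.694, 0.72, -0.0], [0.0, -0.001, -1.0]]
force: [-0.1, 0.4, 0.5]
finger_gap: 84.8
gripper_force: 0.0
```

>>> jog_arm(
  targets=[
    [[0,0,0,0,0,-1,85],[0,0,0,0,0,-1,85],[0,0,0,0,0,-1,85],[0,0,0,0,0,-1,85],[0,0,0,0,0,-1,85],[0,0,0,0,0,-1,85],[0,0,0,0,0,-1,85],[0,0,0,0,0,-1,85]],
  ],
)

```text
clock: 2.6
position: [439.9, 301.7, 282.9]
tool_rot: [[-0.999, -0.033, -0.001], [-0.033, 0.999, -0.0], [0.001, -0.0, -1.0]]
force: [-0.3, 0.6, -0.3]
finger_gap: 85.3
gripper_force: 0.0
```

>>> jog_arm(
  targets=[
    [[0,0,0,0,0,-1,85],[0,0,0,0,0,-1,85],[0,0,0,0,0,-1,85],[0,0,0,0,0,-1,85],[0,0,0,0,0,0,85],[0,0,0,0,0,0,85],[0,0,0,0,0,0,85],[0,0,0,0,0,0,85]],
  ],
)

```text
clock: 3.4
position: [440.0, 302.0, 283.2]
tool_rot: [[-0.91, -0.415, -0.0], [-0.415, 0.91, -0.0], [0.0, -0.0, -1.0]]
force: [0.4, 0.4, -0.1]
finger_gap: 85.0
gripper_force: 0.0
```

>>> jog_arm(
  targets=[
    [[-0.15,0.65,0.7,0,0,0,85],[-0.15,0.65,0.7,0,0,0,85],[0,0,0.9,0,0,0,85],[0,0,0.9,0,0,0,60],[0,0,0.9,0,0,0,60],[0,0,0.9,0,0,0,60],[0,0,0.6,0,0,0,60],[0,0,0,0,0,0,60]],
  ],
)

```text
clock: 4.2
position: [426.7, 352.7, 56.0]
tool_rot: [[-0.909, -0.416, -0.006], [-0.416, 0.909, -0.004], [0.007, -0.001, -1.0]]
force: [-1.1, 0.1, 0.1]
finger_gap: 60.1
gripper_force: 0.0
```

>>> jog_arm(
  targets=[
    [[-0.06,0,0.04,0,0,0,60],[0,0,0,0,0,0,5],[0,0,0,0,0,0,5],[0,0,0,0,0,0,5],[0,0,0,0,0,0,5],[0,0,0,0,0,0,5],[0,0,0,0,0,0,5],[0,0,0,0,0,0,5]],
  ],
  force=40,
)

```text
clock: 5.0
position: [432.5, 355.3, 59.0]
tool_rot: [[-0.909, -0.416, 0.002], [-0.416, 0.909, 0.0], [-0.002, -0.001, -1.0]]
force: [0.6, -1.6, 6.8]
finger_gap: 13.2
gripper_force: 40.4
```

>>> jog_arm(
  targets=[
    [[0,0,-0.05,0,0,0,5],[0,0,0,0,0,0.8,5],[0,0,0,0,0,0.8,5],[0,0,0,0,0,0.8,5],[0,0,0,0,0,0.8,5],[0,0,0,0,0,0.8,5],[0,0,0,0,0,0.8,5],[0,0,0,0,0,0.8,5]],
  ],
)

```text
clock: 5.8
position: [432.8, 352.9, 59.1]
tool_rot: [[-0.991, 0.135, 0.003], [0.135, 0.991, -0.005], [-0.003, -0.005, -1.0]]
force: [6.4, -7.2, -5.2]
finger_gap: 12.9
gripper_force: 41.7
```

>>> jog_arm(
  targets=[
    [[0,0,0,0,0,0.8,5],[0,0,0,0,0,0.8,5],[0,0,0,0,0,0.8,5],[0,0,0,0,0,0.8,5],[0,0,0,0,0,0.8,5],[0,0,0,0,0,0.8,5],[0,0,0,0,0,0.8,5],[0,0,0,0,0,0.8,5]],
  ],
)

```text
clock: 6.6
position: [431.6, 350.3, 59.1]
tool_rot: [[-0.713, 0.701, 0.001], [0.701, 0.713, -0.011], [-0.008, -0.007, -1.0]]
force: [2.2, -15.1, 1.8]
finger_gap: 13.1
gripper_force: 42.6
```

```bash
python3 - <<'E'
from h import *
s=env.get_obs(); print(s['position'],s['ft_torque'],s['force'],s['tool_rot'][:2,1],s['joint_pos'])
E
```

```text
[431.56710564 350.2671193   59.09477443] [-2.69717633 -0.56184227  0.10173888] [  2.23319521 -15.07854102   1.78019241] [0.70073896 0.71338228] [ 31.75299385  29.42109475 -22.3998352   38.46590756  -0.54258228
  76.24046558]
```

>>> jog_arm(
  targets=[
    [[0,0.0,0,0,0,0.6,5],[0,0,0,0,0,0.4,5],[0,0,0,0,0,0,5],[0,0,0,0,0,0,5],[0,0,0,0,0,0,50],[0,0,0,0,0,0,50],[0,0,0,0,0,0,50],[0,0,0,0,0,0,50]],
  ],
)

```text
clock: 7.4
position: [431.6, 355.7, 59.9]
tool_rot: [[-0.645, 0.765, 0.0], [0.765, 0.645, 0.001], [0.0, 0.001, -1.0]]
force: [0.6, 0.5, -0.3]
finger_gap: 49.8
gripper_force: 0.0
```

>>> jog_arm(
  targets=[
    [[0,0,-0.9,0,0,0,50],[0,0,-0.9,0,0,0,85],[0,0,-0.9,0,0,0,85],[0,0,-0.9,0,0,0,85],[0,0,-0.9,0,0,0,85],[0,0,-0.7,0,0,0,85],[0,0,0,0,0,0,85],[0,0,0,0,0,0,85]],
  ],
)

```text
clock: 8.2
position: [431.6, 355.7, 268.2]
tool_rot: [[-0.644, 0.765, 0.001], [0.765, 0.644, 0.001], [-0.0, 0.002, -1.0]]
force: [0.3, 0.2, -0.4]
finger_gap: 84.9
gripper_force: 0.0
```

```bash
python3 - <<'E'
from h import *
s=env.get_obs(); print(s['position'],s['tool_rot'][:2,1],s['joint_pos'])
im=wrist("pics/w2.png"); c=wcal("pics/w2.png"); p=proj(c,(430,352,60)); print(p)
x,y=[int(v) for v in p]; y=max(y,60)
cv2.imwrite("pics/z5.png",cv2.resize(im[y-60:y+60,x-80:x+80],None,fx=4,fy=4,interpolation=cv2.INTER_CUBIC)); print(x-80,y-60)
E
```

```text
[431.63215077 355.69115702 268.19766644] [0.76464046 0.64445507] [ 3.19231766e+01  1.84034973e+01 -5.96601735e+00  6.55382098e+01
  1.06588957e-02  8.17982929e+01]
[315.54812828 182.02963647]
235 122
```

View pics/z5.png

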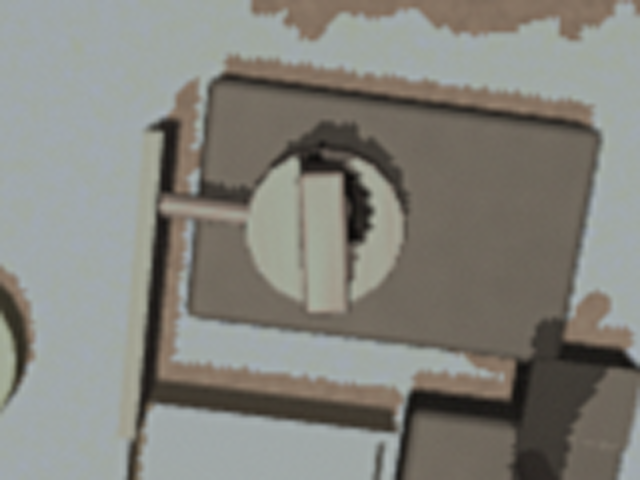

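The cam bar now stands about 80° from the stand's x axis, against the block edge, so it is at 1.4 rad. The tray is drawn in. On to the mat.

>>> jog_arm(
  targets=[
    [[-0.98,-0.56,0,0,0,0,85],[-0.98,-0.56,0,0,0,0,85],[-0.98,-0.56,0,0,0,0,85],[-0.98,-0.56,0,0,0,0,85],[-0.98,-0.56,0,0,0,0,85],[-0.98,-0.56,0,0,0,0,85],[-0.98,-0.56,0,0,0,0,85],[-0.98,-0.56,0,0,0,0,85]],
  ],
)

```text
clock: 9.05
position: [495.5, -1.6, 266.1]
tool_rot: [[-0.644, 0.765, -0.003], [0.765, 0.644, 0.001], [0.002, -0.002, -1.0]]
force: [0.9, 0.5, 0.5]
finger_gap: 85.0
gripper_force: 0.0
```

>>> jog_arm(
  targets=[
    [[-0.98,-0.56,0,0,0,0,85],[-0.98,-0.56,0,0,0,0,85],[0,0,0,0,0,0,85],[0,0,0,0,0,0,85],[0,0,0,0,0,0,60],[0,0,0,0,0,0,60],[0,0,0,0,0,0,60],[0,0,0,0,0,0,60]],
  ],
)

```text
clock: 9.85
position: [512.7, -87.9, 267.8]
tool_rot: [[-0.645, 0.764, 0.0], [0.764, 0.645, -0.0], [-0.0, 0.0, -1.0]]
force: [-0.7, -0.1, 0.2]
finger_gap: 60.0
gripper_force: 0.0
```

```bash
cat > det.py <<'E'
from h import *
import sys
np.set_printoptions(precision=1,suppress=True)
def tools(name,c,show=True):
    im=cv2.imread(name); g=cv2.cvtColor(im,cv2.COLOR_BGR2GRAY)
    m=(g>110).astype(np.uint8)
    cs,h=cv2.findContours(m,cv2.RETR_CCOMP,cv2.CHAIN_APPROX_NONE); out=[]
    for i,k in enumerate(cs):
        if h[0][i][3]<0 or len(k)<6: continue          # holes only
        (u,v),_,_=cv2.fitEllipse(k)
        e=plane(c,(u,v),10); q=np.array([plane(c,p,10)[:2] for p in k[:,0]])
        dia=np.sqrt(4*cv2.contourArea(q.astype(np.float32))/np.pi)
        if not 14<dia<32 : continue
        # direction: bright pixels 30..85 mm from the eye
        ys,xs=np.nonzero(m); W=np.array([plane(c,p,12)[:2] for p in zip(xs,ys) if abs(p[0]-u)<130 and abs(p[1]-v)<130])
        ang=np.arange(-180,180,.5); r=np.linspace(24,100,77); best=[]
        K,R,o=c
        for a in ang:
            d=np.radians(a); P=np.c_[e[0]-r*np.cos(d),e[1]-r*np.sin(d),np.full(77,16.)]
            pr=(P-o)@R; px=np.rint((pr/pr[:,2:])@K.T)[:,:2].astype(int)
            ok=(px[:,0]>=0)&(px[:,0]<640)&(px[:,1]>=0)&(px[:,1]<400)
            best.append(m[px[ok,1],px[ok,0]].sum())
        best=np.array(best); a=ang[best>=best.max()-2].mean() if best.max()>60 else np.nan
        og=e[:2]-65*np.array([np.cos(np.radians(a)),np.sin(np.radians(a))])
        out.append((e[:2],a,og)); print("px",np.array([u,v]),"dia",dia,"eye",e[:2],"dir",a,"score",best.max(),"origin",og)
    return out
def go(og,a):
    s=env.get_obs(); R,t=s['tool_rot'],s['position']; d=np.r_[og-t[:2],0]
    h=np.degrees(np.arctan2(R[1,1],R[0,1])); da=(a+90-h+180)%360-180
    print("tcp",t,"y heading",h,"shift tool x,y units",np.round((R.T@d)[:2]/40,3),"az units (after shift)",-np.radians(da)/.1)
E
python3 - <<'E'
from det import *
wrist("pics/w3.png"); print(env.get_obs()['position'])
o=tools("pics/w3.png",wcal("pics/w3.png"))
for e,a,og in o: go(og,a)
E
```

```text
[512.7 -88.1 267.8]
px [197.9 243.7] dia 24.671749753162736 eye [ 440.2 -291.1] dir -52.75 score 77 origin [ 400.8 -239.4]
px [320.1 218.2] dia 24.526508603007212 eye [ 557.4 -137.6] dir -4.048 score 77 origin [ 492.6 -133. ]
px [189.9 153.8] dia 20.25039295343062 eye [ 354.8 -183.3] dir -19.177018633540374 score 77 origin [ 293.4 -161.9]
px [341.9   1.9] dia 19.616632989457443 eye [395.8  95.1] dir -35.369281045751634 score 77 origin [342.8 132.7]
tcp [512.7 -88.1 267.8] y heading 40.18402553713705 shift tool x,y units [-1.1 -4.6] az units (after shift) 0.5120840596063662
tcp [512.7 -88.1 267.8] y heading 40.18402553713705 shift tool x,y units [-0.5 -1.1] az units (after shift) -7.9880184634564175
tcp [512.7 -88.1 267.8] y heading 40.18402553713705 shift tool x,y units [ 2.1 -5.4] az units (after shift) -5.3475065859478885
tcp [512.7 -88.1 267.8] y heading 40.18402553713705 shift tool x,y units [7.  0.3] az units (after shift) -2.521423661547828
```

```bash
sed -i 's/ang=np.arange(-180,180,.5)/ang=np.arange(-80,-15,.5)/' det.py; python3 - <<'E'
from det import *
im=cv2.imread("pics/w3.png")
o=tools("pics/w3.png",wcal("pics/w3.png"))
for e,a,og in o[:2]: go(og,a)
E
```

```text
px [197.9 243.7] dia 24.671749753162736 eye [ 440.2 -291.1] dir -52.75 score 77 origin [ 400.8 -239.4]
px [320.1 218.2] dia 24.526508603007212 eye [ 557.4 -137.6] dir -49.5 score 77 origin [515.2 -88.1]
px [189.9 153.8] dia 20.25039295343062 eye [ 354.8 -183.3] dir -47.75 score 77 origin [ 311.1 -135.2]
px [341.9   1.9] dia 19.616632989457443 eye [395.8  95.1] dir nan score 0 origin [nan nan]
tcp [512.7 -88.1 267.8] y heading 40.18402553713705 shift tool x,y units [-1.1 -4.6] az units (after shift) 0.5120840596063662
tcp [512.7 -88.1 267.8] y heading 40.18402553713705 shift tool x,y units [-0.  0.] az units (after shift) -0.05514794729179094
```

View pics/w3.png

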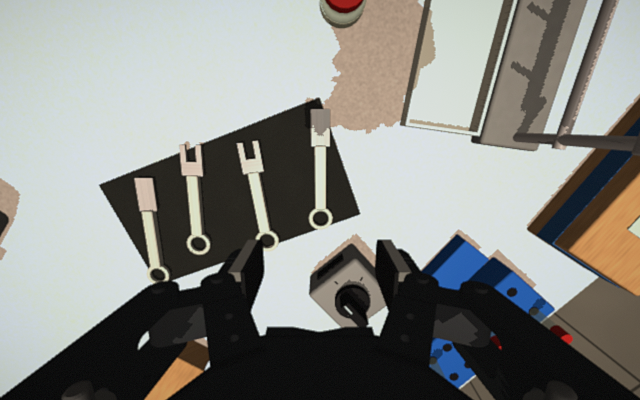

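The wrist view shows the four tools. Tool D's eye is at (320,218), straight along the tool axis, and the gripper is already over its middle. Descend and grasp.

>>> jog_arm(
  targets=[
    [[-0.04,0.04,0.95,0,0,0,60],[0,0,0.95,0,0,0,60],[0,0,0.95,0,0,0,60],[0,0,0.95,0,0,0,60],[0,0,0.95,0,0,0,60],[0,0,0.95,0,0,0,60],[0,0,0.8,0,0,0,60],[0,0,0,0,0,0,60]],
  ],
)

```text
clock: 10.7
position: [511.5, -87.7, 4.1]
tool_rot: [[-0.644, 0.765, -0.007], [0.765, 0.644, 0.002], [0.006, -0.004, -1.0]]
force: [-0.8, -0.3, -1.4]
finger_gap: 60.1
gripper_force: 0.0
```

>>> jog_arm(
  targets=[
    [[0,0,0,0,0,0,5],[0,0,0,0,0,0,5],[0,0,0,0,0,0,5],[0,0,0,0,0,0,5],[0,0,0,0,0,0,5],[0,0,0,0,0,0,5],[0,0,-0.5,0,0,0,5],[0,0,-0.5,0,0,0,5]],
  ],
  force=60,
)

```text
clock: 11.5
position: [515.0, -89.0, 49.0]
tool_rot: [[-0.644, 0.765, 0.0], [0.765, 0.644, -0.0], [-0.0, 0.0, -1.0]]
force: [0.5, 0.3, -1.1]
finger_gap: 13.6
gripper_force: 58.9
```

>>> jog_arm(
  targets=[
    [[0,0,-0.95,0,0,0,5],[0,0,-0.95,0,0,0,5],[0,0,-0.95,0,0,0,5],[0,0,-0.95,0,0,0,5],[0.64,0.84,-0.5,0,0,0,5],[0.64,0.84,-0.5,0,0,0,5],[0.64,0.84,-0.5,0,0,0,5],[0.64,0.84,-0.5,0,0,0,5]],
  ],
)

```text
clock: 12.3
position: [551.8, 77.3, 282.1]
tool_rot: [[-0.644, 0.765, 0.002], [0.765, 0.644, -0.0], [-0.002, 0.002, -1.0]]
force: [0.7, 0.2, -0.8]
finger_gap: 13.5
gripper_force: 59.0
```

>>> jog_arm(
  targets=[
    [[0,0,0,0,0,-1,5],[0,0,0,0,0,-1,5],[0,0,0,0,0,-1,5],[0,0,0,0,0,-1,5],[0,0,0,0,0,-1,5],[0,0,0,0,0,-1,5],[0,0,0,0,0,-1,5],[0,0,0,0,0,-1,5]],
  ],
)

```text
clock: 13.1
position: [551.7, 75.9, 281.0]
tool_rot: [[-0.998, 0.067, 0.002], [0.067, 0.998, 0.0], [-0.002, 0.0, -1.0]]
force: [-0.3, 0.1, -0.7]
finger_gap: 13.6
gripper_force: 59.1
```

>>> jog_arm(
  targets=[
    [[0,0,0,0,0,-1,5],[0,0,0,0,0,-1,5],[0,0,0,0,0,-1,5],[0,0,0,0,0,-1,5],[0,0,0,0,0,-1,5],[0,0,0,0,0,-1,5],[0,0,0,0,0,-0.5,5],[0,0,0,0,0,0,5]],
  ],
)

```text
clock: 13.9
position: [551.7, 75.9, 280.9]
tool_rot: [[-0.837, -0.547, 0.002], [-0.547, 0.837, -0.0], [-0.001, -0.001, -1.0]]
force: [0.2, 0.7, -1.4]
finger_gap: 13.6
gripper_force: 59.1
```

```bash
cat > hang.py <<'E'
from h import *
np.set_printoptions(precision=3,suppress=True)
R2=lambda a:np.array([[np.cos(a),-np.sin(a)],[np.sin(a),np.cos(a)]])
TH=np.radians(33.2); O=np.array([570.,202.2])
def pre(k,up=20,eye=65,dz=3):
    u=np.array([-np.sin(np.radians(40)),np.cos(np.radians(40))])  # stand x, z along the peg
    s=env.get_obs(); R,t=s['tool_rot'],s['position']
    p=np.array([23,205.])+(45+up)*u; y=[-96,-32,32,96][k]
    E=np.r_[O+R2(TH)@[p[0],y],p[1]]
    e=t+R@[-eye,0,-dz]
    print("tcp",t,"-x heading",np.degrees(np.arctan2(-R[1,0],-R[0,0])),"az to 33.2 (units)",-np.radians(33.2-np.degrees(np.arctan2(-R[1,0],-R[0,0])))/.1)
    print("eye now",e,"want",E,"shift units",R.T@(E-e)/40, "F",s['force'],"gap",s['finger_gap'])
    print("along peg, per 40mm down (units):",R.T@np.r_[R2(TH)@[-u[0],0],-u[1]])
E
python3 - <<'E'
from hang import *
pre(0); wrist("pics/w4.png"); cv2.imwrite("pics/s4.png",env.read_camera("scene"))
E
```

```text
tcp [551.705  75.862 280.865] -x heading 33.17684527511075 az to 33.2 (units) -0.004041261867109358
eye now [606.104 111.432 283.951] want [606.851 111.587 254.793] shift units [-0.017 -0.006  0.729] F [ 0.236  0.662 -1.434] gap 13.6492891224768
along peg, per 40mm down (units): [-0.642  0.001  0.767]
```

View pics/w4.png

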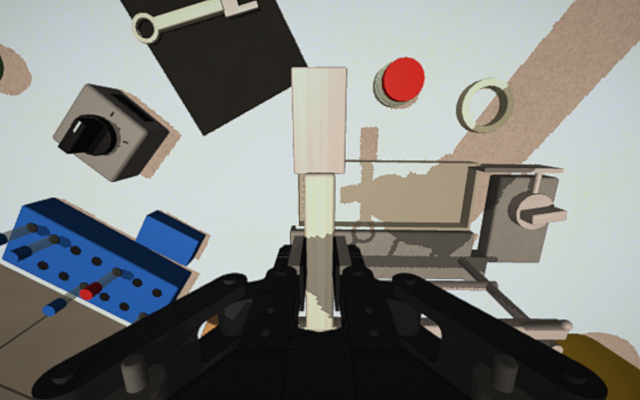

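The wrist view shows the spatula held straight and level along the gripper axis. The eye is hidden by the gripper, so I'll check it against the peg from the outside cameras.

>>> jog_arm(
  targets=[
    [[-0.02,0,0.3,0,0,0,5],[0,0,0.3,0,0,0,5],[0,0,0.13,0,0,0,5],[0,0,0,0,0,0,5],[0,0,0,0,0,0,5],[0,0,0,0,0,0,5],[0,0,0,0,0,0,5],[0,0,0,0,0,0,5]],
  ],
)

```text
clock: 14.8
position: [552.7, 76.3, 250.8]
tool_rot: [[-0.837, -0.547, 0.001], [-0.547, 0.837, 0.0], [-0.001, -0.0, -1.0]]
force: [0.5, -0.1, -0.3]
finger_gap: 13.7
gripper_force: 59.1
```

```bash
python3 - <<'E'
from hang import *
pre(0); a=env.read_camera("scene"); b=env.read_camera("side")
S,D=cal("scene"),cal("side"); P=(606.9,111.6,254.8)
out=[]
for im,c in((a,S),(b,D)):
    x,y=np.rint(proj(c,P)).astype(int); print(x,y)
    out.append(cv2.resize(im[y-35:y+35,x-35:x+35],(400,400),interpolation=cv2.INTER_CUBIC))
cv2.imwrite("pics/e4.png",np.hstack(out))
E
```

```text
tcp [552.68   76.305 250.849] -x heading 33.18413864566918 az to 33.2 (units) -0.0027683285689833153
eye now [607.077 111.881 253.889] want [606.851 111.587 254.793] shift units [ 0.009 -0.003 -0.023] F [ 0.452 -0.127 -0.298] gap 13.729619753665276
along peg, per 40mm down (units): [-0.642  0.     0.766]
389 206
266 197
```

View pics/e4.png

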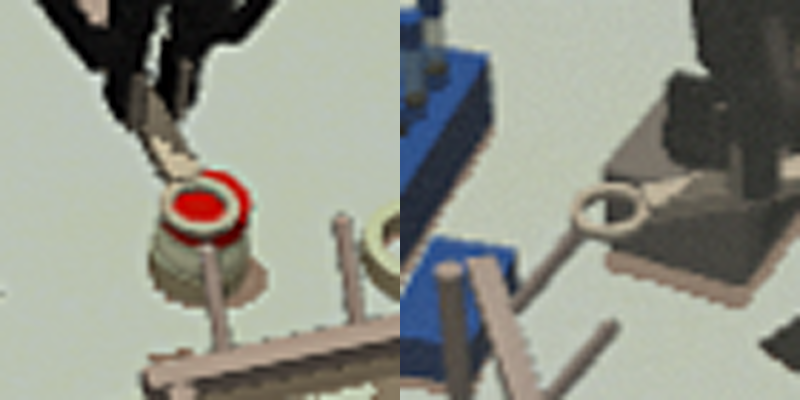

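The eye sits on the peg's axis in both views, at (200,207) and (610,208) in the crops. Slide down the peg and release.

>>> jog_arm(
  targets=[
    [[-0.2,0,0.24,0,0,0,5],[-0.2,0,0.24,0,0,0,5],[-0.2,0,0.24,0,0,0,5],[-0.18,0,0.22,0,0,0,5],[0,0,0,0,0,0,5],[0,0,0,0,0,0,5],[0,0,0,0,0,0,5],[0,0,0,0,0,0,5]],
  ],
)

```text
clock: 15.7
position: [578.9, 93.7, 213.1]
tool_rot: [[-0.837, -0.548, 0.001], [-0.548, 0.837, 0.001], [-0.001, -0.0, -1.0]]
force: [3.6, 2.9, 0.0]
finger_gap: 13.6
gripper_force: 59.2
```

>>> jog_arm(
  targets=[
    [[0,0,0,0,0,0,60],[0,0,0,0,0,0,60],[0,0,0,0,0,0,60],[0,0,0,0,0,0,60],[0,0,0,0,0,0,60],[0.2,0,-0.9,0,0,0,60],[0.5,0,-0.9,0,0,0,60],[0.5,0,0,0,0,0,60]],
  ],
)

```text
clock: 16.5
position: [540.5, 66.9, 289.7]
tool_rot: [[-0.837, -0.548, 0.008], [-0.548, 0.837, -0.0], [-0.006, -0.005, -1.0]]
force: [0.1, 0.4, -0.1]
finger_gap: 60.0
gripper_force: 0.0
```

```bash
python3 - <<'E'
from hang import *
pre(1); a=env.read_camera("scene"); b=env.read_camera("side"); cv2.imwrite("pics/s5.png",a)
S,D=cal("scene"),cal("side"); P=(642,134,190)
out=[]
for im,c in((a,S),(b,D)):
    x,y=np.rint(proj(c,P)).astype(int); print(x,y)
    out.append(cv2.resize(im[y-50:y+50,x-50:x+50],(400,400),interpolation=cv2.INTER_CUBIC))
cv2.imwrite("pics/e5.png",np.hstack(out))
E
```

```text
tcp [540.538  66.865 289.653] -x heading 33.21548164161034 az to 33.2 (units) 0.002702056197141172
eye now [594.894 102.471 293.075] want [571.807 165.14  254.793] shift units [-0.369  1.631  0.952] F [ 0.077  0.386 -0.069] gap 59.98030009818085
along peg, per 40mm down (units): [-0.638  0.003  0.77 ]
392 236
251 220
```

View pics/e5.png

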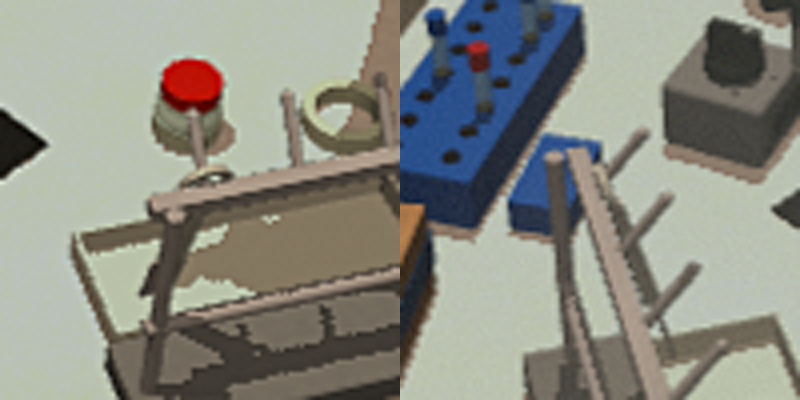

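The spatula hangs on peg 0: its ring is at the rail at (207,178) in the left crop, and the handle is down behind the rail. Next is tool C.

>>> jog_arm(
  targets=[
    [[0.8,-0.68,0,0,0,0,60],[0.8,-0.68,0,0,0,0,60],[0.8,-0.68,0,0,0,0,60],[0.8,-0.68,0,0,0,0,60],[0.8,-0.68,0,0,0,0,60],[0.8,-0.68,0,0,0,0,60],[0,0,0,0,0,1,60],[0,0,0,0,0,1,60]],
  ],
)

```text
clock: 17.4
position: [466.7, -175.9, 284.0]
tool_rot: [[-0.932, -0.364, -0.001], [-0.364, 0.932, 0.001], [0.001, 0.001, -1.0]]
force: [0.7, -0.5, 0.9]
finger_gap: 59.7
gripper_force: 0.0
```

>>> jog_arm(
  targets=[
    [[0,0,0,0,0,1,60],[0,0,0,0,0,1,60],[0,0,0,0,0,1,60],[0,0,0,0,0,1,60],[0,0,0,0,0,1,60],[0,0,0,0,0,1,60],[0,0,0,0,0,1,60],[0,0,0,0,0,1,60]],
  ],
)

```text
clock: 18.2
position: [467.2, -174.4, 284.1]
tool_rot: [[-0.911, 0.412, -0.001], [0.412, 0.911, 0.001], [0.001, 0.0, -1.0]]
force: [0.1, 0.2, 0.4]
finger_gap: 60.0
gripper_force: 0.0
```

>>> jog_arm(
  targets=[
    [[0,0,0,0,0,1,60],[0,0,0,0,0,1,60],[0,0,0,0,0,1,60],[0,0,0,0,0,0.3,60],[0,0,0,0,0,0,60],[0,0,0,0,0,0,60],[0,0,0,0,0,0,60],[0,0,0,0,0,0,60]],
  ],
)

```text
clock: 19.0
position: [467.1, -174.5, 284.7]
tool_rot: [[-0.731, 0.682, -0.0], [0.682, 0.731, 0.0], [0.0, -0.0, -1.0]]
force: [-0.2, -1.4, -0.3]
finger_gap: 60.2
gripper_force: 0.0
```

```bash
cat > look.py <<'E'
from det import *
n=sys.argv[1]; wrist(n)
for e,a,og in tools(n,wcal(n)):
    if np.isfinite(a): go(og,a)
E
python3 look.py pics/w6.png
```

```text
px [206.2 237. ] dia 24.650529872493056 eye [ 420.6 -377.2] dir -51.0 score 77 origin [ 379.7 -326.7]
px [320.6 214.8] dia 24.182822966905725 eye [ 518.  -218.1] dir -42.5 score 77 origin [ 470.  -174.2]
px [252.6 210.4] dia 24.454117016850603 eye [ 440.5 -290.5] dir -52.0 score 77 origin [ 400.5 -239.3]
px [261.3 120.1] dia 19.606758979545774 eye [ 356.2 -183.4] dir -47.75 score 77 origin [ 312.5 -135.2]
tcp [ 467.  -174.5  284.8] y heading 46.995892825203676 shift tool x,y units [-1.  -4.3] az units (after shift) 1.3955465643639544
tcp [ 467.  -174.5  284.8] y heading 46.995892825203676 shift tool x,y units [-0.   0.1] az units (after shift) -0.08798329983122559
tcp [ 467.  -174.5  284.8] y heading 46.995892825203676 shift tool x,y units [ 0.1 -2.3] az units (after shift) 1.5700794895633874
tcp [ 467.  -174.5  284.8] y heading 46.995892825203676 shift tool x,y units [ 3.5 -1.9] az units (after shift) 0.8283145574657974
```

>>> jog_arm(
  targets=[
    [[-0.05,0.06,0.99,0,0,-0.09,60],[0,0,0.99,0,0,0,60],[0,0,0.99,0,0,0,60],[0,0,0.99,0,0,0,60],[0,0,0.99,0,0,0,60],[0,0,0.99,0,0,0,60],[0,0,0.99,0,0,0,60],[0,0,0,0,0,0,60]],
  ],
)

```text
clock: 19.85
position: [466.2, -172.1, 3.5]
tool_rot: [[-0.737, 0.676, -0.008], [0.676, 0.737, 0.004], [0.009, -0.002, -1.0]]
force: [-0.9, 0.8, 0.4]
finger_gap: 60.0
gripper_force: 0.0
```

>>> jog_arm(
  targets=[
    [[0,0,0,0,0,0,5],[0,0,0,0,0,0,5],[0,0,0,0,0,0,5],[0,0,0,0,0,0,5],[0,0,0,0,0,0,5],[0,0,0,0,0,0,5],[0,0,0,0,0,0,5],[0,0,0,0,0,0,5]],
  ],
  force=60,
)

```text
clock: 20.65
position: [471.9, -175.2, 10.1]
tool_rot: [[-0.737, 0.676, 0.004], [0.676, 0.737, -0.002], [-0.004, 0.001, -1.0]]
force: [-1.3, -0.1, 6.4]
finger_gap: 13.7
gripper_force: 58.7
```

>>> jog_arm(
  targets=[
    [[0,0,-0.98,0,0,0,5],[0,0,-0.98,0,0,0,5],[0,0,-0.98,0,0,0,5],[0,0,-0.98,0,0,0,5],[0.616,0.91,-0.42,0,0,0,5],[0.616,0.91,-0.42,0,0,0,5],[0.616,0.91,-0.42,0,0,0,5],[0.616,0.91,-0.42,0,0,0,5]],
  ],
)

```text
clock: 21.45
position: [496.0, 1.3, 234.2]
tool_rot: [[-0.737, 0.676, 0.003], [0.676, 0.737, -0.0], [-0.002, 0.002, -1.0]]
force: [1.0, -0.6, -1.4]
finger_gap: 13.7
gripper_force: 59.2
```

>>> jog_arm(
  targets=[
    [[0.616,0.91,-0.42,0,0,0,5],[0.616,0.91,-0.42,0,0,0,5],[0.616,0.91,-0.42,0,0,0,5],[0,0,0,0,0,-1,5],[0,0,0,0,0,-1,5],[0,0,0,0,0,-1,5],[0,0,0,0,0,-1,5],[0,0,0,0,0,-1,5]],
  ],
)

```text
clock: 22.25
position: [514.9, 130.4, 283.6]
tool_rot: [[-0.972, 0.235, 0.002], [0.235, 0.972, 0.0], [-0.002, 0.001, -1.0]]
force: [0.1, -0.9, -1.2]
finger_gap: 13.3
gripper_force: 59.3
```

>>> jog_arm(
  targets=[
    [[0,0,0,0,0,-1,5],[0,0,0,0,0,-1,5],[0,0,0,0,0,-1,5],[0,0,0,0,0,-1,5],[0,0,0,0,0,-1,5],[0,0,0,0,0,-1,5],[0,0,0,0,0,-1,5],[0,0,0,0,0,-1,5]],
  ],
)

```text
clock: 23.05
position: [515.0, 130.2, 283.6]
tool_rot: [[-0.846, -0.533, 0.002], [-0.533, 0.846, 0.0], [-0.002, -0.001, -1.0]]
force: [-0.0, 0.2, -1.1]
finger_gap: 13.3
gripper_force: 59.3
```

```bash
python3 - <<'E'
from hang import *
pre(1,eye=63,dz=2)
E
```

```text
tcp [514.978 130.237 283.632] -x heading 32.22303420502392 az to 33.2 (units) -0.17051269801696495
eye now [568.27  163.83  285.752] want [571.807 165.14  254.793] shift units [-0.091 -0.019  0.774] F [-0.026  0.164 -1.072] gap 13.259439925453998
along peg, per 40mm down (units): [-0.641  0.012  0.767]
```

>>> jog_arm(
  targets=[
    [[-0.09,-0.04,0.39,0,0,-0.17,5],[0,0,0.38,0,0,0,5],[0,0,0,0,0,0,5],[0,0,0,0,0,0,5],[-0.2,0,0.24,0,0,0,5],[-0.2,0,0.24,0,0,0,5],[-0.2,0,0.24,0,0,0,5],[-0.18,0,0.22,0,0,0,5]],
  ],
)

```text
clock: 23.85
position: [545.9, 148.3, 212.6]
tool_rot: [[-0.839, -0.544, -0.0], [-0.544, 0.839, 0.0], [0.0, 0.0, -1.0]]
force: [0.6, 0.3, -0.2]
finger_gap: 13.8
gripper_force: 59.3
```

>>> jog_arm(
  targets=[
    [[0,0,0,0,0,0,5],[0,0,0,0,0,0,60],[0,0,0,0,0,0,60],[0,0,0,0,0,0,60],[0,0,0,0,0,0,60],[0.2,0,-0.9,0,0,0,60],[0.5,0,-0.9,0,0,0,60],[0.5,0,0,0,0,0,60]],
  ],
)

```text
clock: 24.65
position: [507.1, 121.6, 290.6]
tool_rot: [[-0.839, -0.544, 0.008], [-0.544, 0.839, 0.001], [-0.007, -0.004, -1.0]]
force: [1.0, -0.5, -0.4]
finger_gap: 60.0
gripper_force: 0.0
```

>>> jog_arm(
  targets=[
    [[0.794,-0.68,0,0,0,0,60],[0.794,-0.68,0,0,0,0,60],[0.794,-0.68,0,0,0,0,60],[0.794,-0.68,0,0,0,0,60],[0.794,-0.68,0,0,0,0,60],[0.794,-0.68,0,0,0,0,60],[0.794,-0.68,0,0,0,0,60],[0.794,-0.68,0,0,0,0,60]],
  ],
)

```text
clock: 25.45
position: [409.2, -200.8, 286.2]
tool_rot: [[-0.839, -0.544, 0.001], [-0.544, 0.839, -0.001], [-0.0, -0.001, -1.0]]
force: [0.3, -0.6, 0.6]
finger_gap: 60.3
gripper_force: 0.0
```

>>> jog_arm(
  targets=[
    [[0.794,-0.68,0,0,0,0,60],[0,0,0,0,0,1,60],[0,0,0,0,0,1,60],[0,0,0,0,0,1,60],[0,0,0,0,0,1,60],[0,0,0,0,0,1,60],[0,0,0,0,0,1,60],[0,0,0,0,0,1,60]],
  ],
)

```text
clock: 26.25
position: [398.0, -239.3, 286.0]
tool_rot: [[-0.992, 0.129, 0.0], [0.129, 0.992, -0.0], [-0.0, -0.0, -1.0]]
force: [-0.3, 0.2, 0.1]
finger_gap: 60.2
gripper_force: 0.0
```

>>> jog_arm(
  targets=[
    [[0,0,0,0,0,1,60],[0,0,0,0,0,1,60],[0,0,0,0,0,1,60],[0,0,0,0,0,1,60],[0,0,0,0,0,1,60],[0,0,0,0,0,1,60],[0,0,0,0,0,1,60],[0,0,0,0,0,0.8,60]],
  ],
)

```text
clock: 27.05
position: [398.1, -239.3, 286.0]
tool_rot: [[-0.615, 0.789, 0.0], [0.789, 0.615, -0.0], [-0.001, 0.0, -1.0]]
force: [0.7, -0.2, 0.2]
finger_gap: 60.0
gripper_force: 0.0
```

```bash
python3 look.py pics/w7.png; python3 - <<'E'
from h import *
cv2.imwrite("pics/s7.png",env.read_camera("scene")); cv2.imwrite("pics/d7.png",env.read_camera("side"))
a=cv2.imread("pics/s7.png")[185:305,355:505];b=cv2.imread("pics/d7.png")[190:310,225:345]
cv2.imwrite("pics/e7.png",cv2.resize(np.hstack([a,b]),None,fx=2.9,fy=2.9,interpolation=cv2.INTER_CUBIC))
E
```

```text
px [277.6 247.2] dia 24.3939909648945 eye [ 420.8 -377.1] dir -51.0 score 77 origin [ 379.9 -326.5]
px [320.2 214.2] dia 24.476750199868373 eye [ 440.8 -290.3] dir -51.75 score 77 origin [ 400.5 -239.3]
px [320.3 123. ] dia 20.498806947727743 eye [ 356.2 -181.9] dir -47.75 score 77 origin [ 312.5 -133.8]
tcp [ 398.1 -239.3  286. ] y heading 37.843946464390406 shift tool x,y units [-1.4 -1.7] az units (after shift) -0.2017694052570905
tcp [ 398.1 -239.3  286. ] y heading 37.843946464390406 shift tool x,y units [-0.  0.] az units (after shift) -0.07086971135751578
tcp [ 398.1 -239.3  286. ] y heading 37.843946464390406 shift tool x,y units [ 3.4 -0.1] az units (after shift) -0.7690014121552475
```

View pics/e7.png

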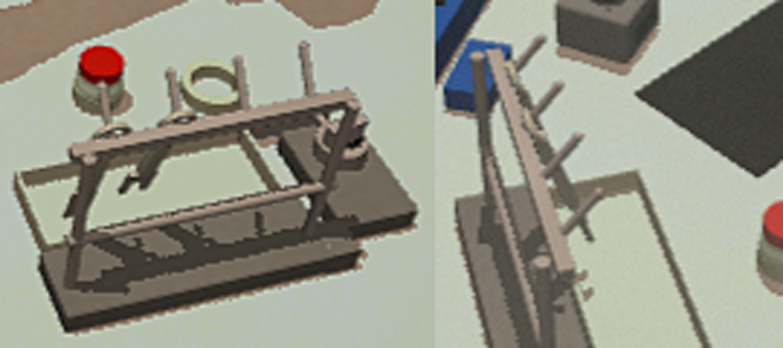

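Both tools hang, with rings at pegs 0 and 1 at (113,128) and (180,118) in the left half. Grasp B.

>>> jog_arm(
  targets=[
    [[-0.04,0.04,0.99,0,0,-0.07,60],[0,0,0.99,0,0,0,60],[0,0,0.99,0,0,0,60],[0,0,0.99,0,0,0,60],[0,0,0.99,0,0,0,60],[0,0,0.99,0,0,0,60],[0,0,0.99,0,0,0,60],[0,0,0,0,0,0,60]],
  ],
)

```text
clock: 28.0
position: [397.1, -236.9, 4.6]
tool_rot: [[-0.624, 0.781, -0.007], [0.781, 0.624, 0.006], [0.009, -0.002, -1.0]]
force: [-0.4, 1.0, -0.3]
finger_gap: 60.1
gripper_force: 0.0
```

>>> jog_arm(
  targets=[
    [[0,0,0,0,0,0,5],[0,0,0,0,0,0,5],[0,0,0,0,0,0,5],[0,0,0,0,0,0,5],[0,0,0,0,0,0,5],[0,0,0,0,0,0,5],[0,0,0,0,0,0,5],[0,0,0,0,0,0,5]],
  ],
)

```text
clock: 28.8
position: [402.0, -240.8, 10.8]
tool_rot: [[-0.624, 0.782, 0.003], [0.782, 0.624, -0.003], [-0.004, 0.001, -1.0]]
force: [-1.5, 0.0, 7.3]
finger_gap: 13.6
gripper_force: 58.6
```

>>> jog_arm(
  targets=[
    [[0,0,-0.98,0,0,0,5],[0,0,-0.98,0,0,0,5],[0,0,-0.98,0,0,0,5],[0,0,-0.98,0,0,0,5],[0.703,0.824,-0.3,0,0,0,5],[0.703,0.824,-0.3,0,0,0,5],[0.703,0.824,-0.3,0,0,0,5],[0.703,0.824,-0.3,0,0,0,5]],
  ],
)

```text
clock: 29.6
position: [433.7, -68.0, 215.5]
tool_rot: [[-0.623, 0.782, 0.003], [0.782, 0.623, -0.001], [-0.003, 0.002, -1.0]]
force: [0.6, -0.9, -0.6]
finger_gap: 13.4
gripper_force: 59.3
```

>>> jog_arm(
  targets=[
    [[0.703,0.824,-0.3,0,0,0,5],[0.703,0.824,-0.3,0,0,0,5],[0.703,0.824,-0.3,0,0,0,5],[0.703,0.824,-0.3,0,0,0,5],[0.703,0.824,-0.3,0,0,0,5],[0.703,0.824,-0.3,0,0,0,5],[0,0,0,0,0,-1,5],[0,0,0,0,0,-1,5]],
  ],
)

```text
clock: 30.4
position: [483.0, 187.5, 287.1]
tool_rot: [[-0.771, 0.637, 0.003], [0.637, 0.771, 0.001], [-0.002, 0.002, -1.0]]
force: [0.1, -1.0, -1.3]
finger_gap: 13.4
gripper_force: 59.3
```

>>> jog_arm(
  targets=[
    [[0,0,0,0,0,-1,5],[0,0,0,0,0,-1,5],[0,0,0,0,0,-1,5],[0,0,0,0,0,-1,5],[0,0,0,0,0,-1,5],[0,0,0,0,0,-1,5],[0,0,0,0,0,-1,5],[0,0,0,0,0,-1,5]],
  ],
)

```text
clock: 31.2
position: [482.8, 185.8, 286.8]
tool_rot: [[-0.994, -0.106, 0.002], [-0.106, 0.994, 0.0], [-0.002, 0.0, -1.0]]
force: [-0.6, 0.1, -1.5]
finger_gap: 13.8
gripper_force: 59.3
```

>>> jog_arm(
  targets=[
    [[0,0,0,0,0,-1,5],[0,0,0,0,0,-1,5],[0,0,0,0,0,-1,5],[0,0,0,0,0,-1,5],[0,0,0,0,0,-0.77,5],[0,0,0,0,0,0,5],[0,0,0,0,0,0,5],[0,0,0,0,0,0,5]],
  ],
)

```text
clock: 32.0
position: [482.9, 185.8, 285.9]
tool_rot: [[-0.837, -0.547, 0.001], [-0.547, 0.837, 0.0], [-0.001, -0.0, -1.0]]
force: [-0.2, 0.7, -0.5]
finger_gap: 13.4
gripper_force: 59.3
```

```bash
python3 - <<'E'
from hang import *
pre(2,eye=63,dz=2)
E
```

```text
tcp [482.88  185.8   285.855] -x heading 33.12886081286848 az to 33.2 (units) -0.012416130426374296
eye now [535.638 220.231 287.905] want [536.763 218.693 254.793] shift units [-0.002 -0.047  0.828] F [-0.166  0.663 -0.471] gap 13.44875695048304
along peg, per 40mm down (units): [-0.642  0.001  0.767]
```

>>> jog_arm(
  targets=[
    [[0,-0.045,0.41,0,0,0,5],[0,0,0.41,0,0,0,5],[0,0,0,0,0,0,5],[0,0,0,0,0,0,5],[-0.2,0,0.24,0,0,0,5],[-0.2,0,0.24,0,0,0,5],[-0.2,0,0.24,0,0,0,5],[-0.18,0,0.22,0,0,0,5]],
  ],
)

```text
clock: 32.8
position: [510.9, 202.0, 213.9]
tool_rot: [[-0.837, -0.547, 0.0], [-0.547, 0.837, 0.0], [-0.0, 0.0, -1.0]]
force: [-0.8, 0.3, 0.1]
finger_gap: 13.6
gripper_force: 59.4
```

>>> jog_arm(
  targets=[
    [[0,0,0,0,0,0,5],[0,0,0,0,0,0,60],[0,0,0,0,0,0,60],[0,0,0,0,0,0,60],[0,0,0,0,0,0,60],[0.2,0,-0.9,0,0,0,60],[0.5,0,-0.9,0,0,0,60],[0.5,0,0,0,0,0,60]],
  ],
)

```text
clock: 33.6
position: [471.9, 175.3, 291.7]
tool_rot: [[-0.837, -0.548, 0.008], [-0.548, 0.837, 0.002], [-0.008, -0.003, -1.0]]
force: [-0.3, -0.1, -0.3]
finger_gap: 60.3
gripper_force: 0.0
```

>>> jog_arm(
  targets=[
    [[0.733,-0.77,0,0,0,0,60],[0.733,-0.77,0,0,0,0,60],[0.733,-0.77,0,0,0,0,60],[0.733,-0.77,0,0,0,0,60],[0.733,-0.77,0,0,0,0,60],[0.733,-0.77,0,0,0,0,60],[0.733,-0.77,0,0,0,0,60],[0.733,-0.77,0,0,0,0,60]],
  ],
)

```text
clock: 34.4
position: [407.7, -161.1, 287.4]
tool_rot: [[-0.837, -0.547, 0.001], [-0.547, 0.837, -0.0], [-0.0, -0.001, -1.0]]
force: [1.2, -0.7, -0.1]
finger_gap: 59.8
gripper_force: 0.0
```

>>> jog_arm(
  targets=[
    [[0.733,-0.77,0,0,0,0,60],[0.733,-0.77,0,0,0,0,60],[0.733,-0.77,0,0,0,0,60],[0.733,-0.77,0,0,0,0,60],[0,0,0,0,0,1,60],[0,0,0,0,0,1,60],[0,0,0,0,0,1,60],[0,0,0,0,0,1,60]],
  ],
)

```text
clock: 35.2
position: [377.4, -327.0, 287.1]
tool_rot: [[-0.985, -0.174, 0.0], [-0.174, 0.985, -0.0], [0.0, -0.0, -1.0]]
force: [-0.8, 0.4, -0.2]
finger_gap: 60.1
gripper_force: 0.0
```

>>> jog_arm(
  targets=[
    [[0,0,0,0,0,1,60],[0,0,0,0,0,1,60],[0,0,0,0,0,1,60],[0,0,0,0,0,1,60],[0,0,0,0,0,1,60],[0,0,0,0,0,1,60],[0,0,0,0,0,1,60],[0,0,0,0,0,1,60]],
  ],
)

```text
clock: 36.0
position: [377.5, -326.7, 287.2]
tool_rot: [[-0.811, 0.585, 0.0], [0.585, 0.811, -0.0], [-0.0, -0.0, -1.0]]
force: [-0.1, -0.3, -0.6]
finger_gap: 59.9
gripper_force: 0.0
```

>>> jog_arm(
  targets=[
    [[0,0,0,0,0,1,60],[0,0,0,0,0,1,60],[0,0,0,0,0,0.7,60],[0,0,0,0,0,0,60],[0,0,0,0,0,0,60],[0,0,0,0,0,0,60],[0,0,0,0,0,0,60],[0,0,0,0,0,0,60]],
  ],
)

```text
clock: 36.8
position: [377.7, -326.8, 286.9]
tool_rot: [[-0.629, 0.777, 0.0], [0.777, 0.629, -0.0], [-0.0, -0.0, -1.0]]
force: [-1.1, -0.3, -0.3]
finger_gap: 59.9
gripper_force: 0.0
```

```bash
python3 look.py pics/w8.png
```

```text
px [320.4 213.7] dia 24.133813579272015 eye [ 421.  -376.3] dir -50.5 score 77 origin [ 379.7 -326.2]
tcp [ 377.7 -326.8  286.9] y heading 38.97656157249546 shift tool x,y units [-0.   0.1] az units (after shift) -0.09135723991415944
```

>>> jog_arm(
  targets=[
    [[-0.01,0.045,0.99,0,0,-0.09,60],[0,0,0.99,0,0,0,60],[0,0,0.99,0,0,0,60],[0,0,0.99,0,0,0,60],[0,0,0.99,0,0,0,60],[0,0,0.99,0,0,0,60],[0,0,0.99,0,0,0,60],[0,0,0,0,0,0,60]],
  ],
)

```text
clock: 37.65
position: [376.4, -322.7, 5.4]
tool_rot: [[-0.636, 0.772, -0.006], [0.772, 0.636, 0.007], [0.009, -0.0, -1.0]]
force: [-0.2, 0.1, 0.3]
finger_gap: 59.8
gripper_force: 0.0
```

>>> jog_arm(
  targets=[
    [[0,0,0,0,0,0,5],[0,0,0,0,0,0,5],[0,0,0,0,0,0,5],[0,0,0,0,0,0,5],[0,0,0,0,0,0,5],[0,0,0,0,0,0,5],[0,0,0,0,0,0,5],[0,0,0,0,0,0,5]],
  ],
)

```text
clock: 38.45
position: [380.7, -327.5, 12.1]
tool_rot: [[-0.636, 0.772, 0.003], [0.772, 0.636, -0.003], [-0.005, 0.0, -1.0]]
force: [0.2, 0.7, 6.2]
finger_gap: 13.3
gripper_force: 58.6
```

>>> jog_arm(
  targets=[
    [[0,0,-0.98,0,0,0,5],[0,0,-0.98,0,0,0,5],[0,0,-0.98,0,0,0,5],[0,0,-0.98,0,0,0,5],[0.756,0.793,-0.22,0,0,0,5],[0.756,0.793,-0.22,0,0,0,5],[0.756,0.793,-0.22,0,0,0,5],[0.756,0.793,-0.22,0,0,0,5]],
  ],
)

```text
clock: 39.25
position: [400.6, -150.6, 203.5]
tool_rot: [[-0.635, 0.772, 0.003], [0.772, 0.635, -0.001], [-0.003, 0.001, -1.0]]
force: [1.1, -1.1, -0.3]
finger_gap: 13.5
gripper_force: 59.0
```

>>> jog_arm(
  targets=[
    [[0.756,0.793,-0.22,0,0,0,5],[0.756,0.793,-0.22,0,0,0,5],[0.756,0.793,-0.22,0,0,0,5],[0.756,0.793,-0.22,0,0,0,5],[0.756,0.793,-0.22,0,0,0,5],[0.756,0.793,-0.22,0,0,0,5],[0.756,0.793,-0.22,0,0,0,5],[0.756,0.793,-0.22,0,0,0,5]],
  ],
)

```text
clock: 40.05
position: [442.4, 198.1, 274.1]
tool_rot: [[-0.636, 0.772, 0.003], [0.772, 0.636, 0.001], [-0.001, 0.003, -1.0]]
force: [1.2, 0.1, 0.0]
finger_gap: 12.9
gripper_force: 59.0
```

>>> jog_arm(
  targets=[
    [[0.756,0.793,-0.22,0,0,0,5],[0,0,0,0,0,-1,5],[0,0,0,0,0,-1,5],[0,0,0,0,0,-1,5],[0,0,0,0,0,-1,5],[0,0,0,0,0,-1,5],[0,0,0,0,0,-1,5],[0,0,0,0,0,-1,5]],
  ],
)

```text
clock: 40.85
position: [447.6, 239.6, 282.4]
tool_rot: [[-0.984, 0.177, 0.002], [0.177, 0.984, 0.001], [-0.002, 0.001, -1.0]]
force: [0.9, -0.1, -1.2]
finger_gap: 13.4
gripper_force: 59.1
```

>>> jog_arm(
  targets=[
    [[0,0,0,0,0,-1,5],[0,0,0,0,0,-1,5],[0,0,0,0,0,-1,5],[0,0,0,0,0,-1,5],[0,0,0,0,0,-1,5],[0,0,0,0,0,-1,5],[0,0,0,0,0,-1,5],[0,0,0,0,0,-0.6,5]],
  ],
)

```text
clock: 41.65
position: [447.6, 239.6, 282.4]
tool_rot: [[-0.836, -0.549, 0.002], [-0.549, 0.836, 0.001], [-0.002, -0.0, -1.0]]
force: [0.5, -0.4, -0.6]
finger_gap: 13.1
gripper_force: 59.1
```

```bash
python3 - <<'E'
from hang import *
pre(3,eye=63.5,dz=1)
E
```

```text
tcp [447.622 239.599 282.374] -x heading 33.310489976691386 az to 33.2 (units) 0.019284138837164268
eye now [500.687 274.471 283.508] want [501.718 272.245 254.793] shift units [ 0.011 -0.06   0.718] F [ 0.462 -0.358 -0.622] gap 13.084169899637306
along peg, per 40mm down (units): [-0.641 -0.001  0.767]
```

>>> jog_arm(
  targets=[
    [[0,-0.06,0.36,0,0,0,5],[0,0,0.36,0,0,0,5],[0,0,0,0,0,0,5],[0,0,0,0,0,0,5],[-0.2,0,0.24,0,0,0,5],[-0.2,0,0.24,0,0,0,5],[-0.2,0,0.24,0,0,0,5],[-0.18,0,0.22,0,0,0,5]],
  ],
)

```text
clock: 42.45
position: [476.2, 255.3, 213.7]
tool_rot: [[-0.837, -0.547, 0.001], [-0.547, 0.837, 0.0], [-0.001, 0.0, -1.0]]
force: [0.2, 1.4, 0.5]
finger_gap: 13.2
gripper_force: 59.3
```

>>> jog_arm(
  targets=[
    [[0,0,0,0,0,0,5],[0,0,0,0,0,0,60],[0,0,0,0,0,0,60],[0,0,0,0,0,0,60],[0,0,0,0,0,0,60],[0.2,0,-0.9,0,0,0,60],[0.5,0,-0.9,0,0,0,60],[0.5,0,0,0,0,0,60]],
  ],
)

```text
clock: 43.25
position: [436.8, 228.9, 291.1]
tool_rot: [[-0.837, -0.547, 0.007], [-0.547, 0.837, 0.002], [-0.008, -0.002, -1.0]]
force: [-0.1, 0.4, 0.3]
finger_gap: 59.9
gripper_force: 0.0
```

>>> jog_arm(
  targets=[
    [[0.112,-0.965,0,0,0,0,60],[0.112,-0.965,0,0,0,0,60],[0.112,-0.965,0,0,0,0,60],[0.112,-0.965,0,0,0,0,60],[0.112,-0.965,0,0,0,0,60],[0.112,-0.965,0,0,0,0,60],[0.112,-0.965,0,0,0,0,60],[0.112,-0.965,0,0,0,0,60]],
  ],
)

```text
clock: 44.05
position: [574.0, -51.3, 286.8]
tool_rot: [[-0.838, -0.546, 0.0], [-0.546, 0.838, 0.0], [-0.0, -0.0, -1.0]]
force: [0.1, 0.0, 0.8]
finger_gap: 59.9
gripper_force: 0.0
```

>>> jog_arm(
  targets=[
    [[0.112,-0.965,0,0,0,0,60],[0.112,-0.965,0,0,0,0,60],[0.112,-0.965,0,0,0,0,60],[0.112,-0.965,0,0,0,0,60],[0,0,0,0,0,1,60],[0,0,0,0,0,1,60],[0,0,0,0,0,1,60],[0,0,0,0,0,1,60]],
  ],
)

```text
clock: 44.85
position: [642.8, -189.1, 286.4]
tool_rot: [[-0.985, -0.173, -0.0], [-0.173, 0.985, 0.0], [0.0, 0.0, -1.0]]
force: [-0.6, 0.0, 0.2]
finger_gap: 59.8
gripper_force: 0.0
```

>>> jog_arm(
  targets=[
    [[0,0,0,0,0,1,60],[0,0,0,0,0,1,60],[0,0,0,0,0,1,60],[0,0,0,0,0,1,60],[0,0,0,0,0,1,60],[0,0,0,0,0,1,60],[0,0,0,0,0,1,60],[0,0,0,0,0,0.5,60]],
  ],
)

```text
clock: 45.65
position: [642.8, -188.8, 286.6]
tool_rot: [[-0.839, 0.544, -0.0], [0.544, 0.839, 0.0], [0.0, -0.0, -1.0]]
force: [0.0, -1.0, -0.1]
finger_gap: 60.0
gripper_force: 0.0
```

```bash
python3 - <<'E'
from h import *
np.set_printoptions(precision=2,suppress=True)
im=wrist("pics/w9.png"); c=wcal("pics/w9.png"); print(env.get_obs()['position'],env.get_obs()['tool_rot'][:2,1])
p=proj(c,(650,-188,85)); print(p)
w=cv2.resize(im[130:290,240:400],(420,420),interpolation=cv2.INTER_CUBIC)
s=env.read_camera("scene"); d=env.read_camera("side")
a=cv2.resize(np.vstack([s[190:290,360:480],d[195:295,230:350]]),(252,420),interpolation=cv2.INTER_CUBIC)
cv2.imwrite("pics/e9.png",np.hstack([cv2.convertScaleAbs(w,alpha=1.6,beta=25),a]))
E
```

```text
[ 642.81 -188.83  286.56] [0.54 0.84]
[322.32 185.97]
```

View pics/e9.png

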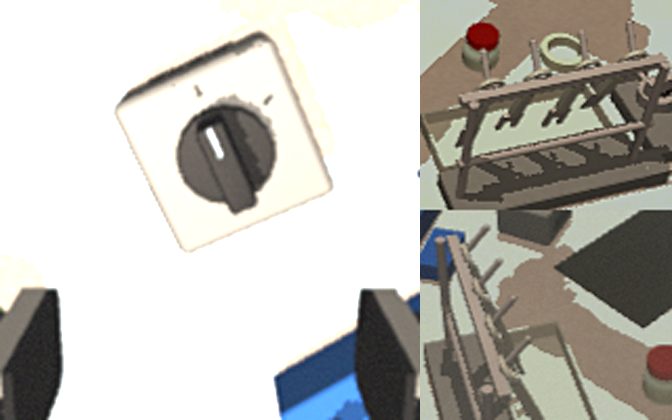

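All four tools hang on pegs (right-hand insets). The knob's disc is at crop (227,155), with the pointer up-left at about 22° from vertical, on the "off" tick.

```bash
python3 - <<'E'
from h import *
np.set_printoptions(precision=2,suppress=True)
c=wcal("pics/w9.png"); z=lambda x,y:(240+(x+.5)/2.625-.5,130+(y+.5)/2.625-.5)
s=env.get_obs();R,t=s['tool_rot'],s['position']
for p,h in(((227,155),73),((226,164),100)):
    P=plane(c,z(*p),h); print(P,"tool mm",R.T@(P-t))
a,b=plane(c,z(209,118),100),plane(c,z(243,209),100); v=R.T@(a-b); print("len(44)",np.linalg.norm(v),"angle from tool x",np.degrees(np.arctan2(v[1],v[0])),s['joint_pos'])
im=cv2.imread("pics/w9.png"); g=im[130:290,240:400].max(2); m=(g<75).astype(np.uint8)
n,l,st,ce=cv2.connectedComponentsWithStats(m); i=l[int(155/2.625),int(227/2.625)]; print(st[i],ce[i])
E
```

```text
[ 658.01 -187.05   73.  ] tool mm [-11.79   9.69 213.55]
[ 655.94 -187.05  100.  ] tool mm [-10.05   8.57 186.55]
len(44) 45.76136435718713 angle from tool x -20.099077623002284 [-22.67  30.83  15.78  74.96  -0.    10.03]
[  68   39   37   42 1106] [86.26 58.83]
```

>>> jog_arm(
  targets=[
    [[-0.275,0.23,0,0,0,0,60],[0,0,0.85,0,0,-0.9,60],[0,0,0.85,0,0,-0.9,60],[0,0,0.85,0,0,-0.9,60],[0,0,0.85,0,0,-0.9,60],[0,0,0.85,0,0,0,60],[0,0,0.85,0,0,0,60],[0,0,0,0,0,0,60]],
  ],
)

```text
clock: 46.6
position: [653.3, -185.6, 77.1]
tool_rot: [[-0.978, 0.209, -0.009], [0.209, 0.978, 0.004], [0.01, 0.002, -1.0]]
force: [-0.4, 0.5, 0.0]
finger_gap: 59.7
gripper_force: 0.0
```

>>> jog_arm(
  targets=[
    [[0,0,0,0,0,0,60],[0,0,0,0,0,0,5],[0,0,0,0,0,0,5],[0,0,0,0,0,0,5],[0,0,0,0,0,0,5],[0,0,0,0,0,0,5],[0,0,0,0,0,0,5],[0,0,0,0,0,0,5]],
  ],
  force=60,
)

```text
clock: 47.4
position: [658.0, -188.6, 84.6]
tool_rot: [[-0.978, 0.211, 0.002], [0.211, 0.978, -0.003], [-0.003, -0.003, -1.0]]
force: [-2.2, -2.5, 6.4]
finger_gap: 12.5
gripper_force: 60.2
```

>>> jog_arm(
  targets=[
    [[0,0,0,0,0,0.8,5],[0,0,0,0,0,0.8,5],[0,0,0,0,0,0.8,5],[0,0,0,0,0,0.8,5],[0,0,0,0,0,0.8,5],[0,0,0,0,0,0.8,5],[0,0,0,0,0,0.8,5],[0,0,0,0,0,0.8,5]],
  ],
)

```text
clock: 48.2
position: [658.1, -188.5, 84.6]
tool_rot: [[-0.656, 0.755, 0.002], [0.755, 0.656, -0.003], [-0.004, -0.0, -1.0]]
force: [-2.2, -1.9, 6.5]
finger_gap: 12.2
gripper_force: 60.2
```

>>> jog_arm(
  targets=[
    [[0,0,0,0,0,0.8,5],[0,0,0,0,0,0.8,5],[0,0,0,0,0,0.8,5],[0,0,0,0,0,0.8,5],[0,0,0,0,0,0.7,5],[0,0,0,0,0,0,5],[0,0,0,0,0,0,5],[0,0,0,0,0,0,5]],
  ],
)

```text
clock: 49.0
position: [658.1, -188.6, 84.6]
tool_rot: [[-0.322, 0.947, 0.002], [0.947, 0.322, -0.003], [-0.004, 0.001, -1.0]]
force: [-1.8, -1.6, 5.9]
finger_gap: 12.6
gripper_force: 60.2
```

```bash
python3 - <<'E'
from h import *
s=env.get_obs(); R=s['tool_rot']; print(np.degrees(np.arctan2(R[1,1],R[0,1])),s['ft_torque'],s['force'],s['finger_gap'])
E
```

```text
18.81015441766922 [-0.5150382   0.427421    0.01719677] [-1.76944321 -1.55359653  5.88512243] 12.611329781201526
```

>>> jog_arm(
  targets=[
    [[0,0,0,0,0,0,60],[0,0,0,0,0,0,60],[0,0,0,0,0,0,60],[0,0,-0.9,0,0,0,60],[0,0,-0.9,0,0,0,60],[0,0,-0.9,0,0,0,60],[0,0,-0.9,0,0,0,60],[0,0,-0.9,0,0,0,60]],
  ],
)

```text
clock: 49.8
position: [657.1, -186.7, 263.8]
tool_rot: [[-0.323, 0.946, -0.0], [0.946, 0.323, 0.0], [0.0, -0.0, -1.0]]
force: [0.1, -0.4, -0.4]
finger_gap: 60.1
gripper_force: 0.0
```

>>> jog_arm(
  targets=[
    [[0.3,0,-0.5,0,0,0,60],[0,0,0,0,0,0,60],[0,0,0,0,0,0,60],[0,0,0,0,0,0,60],[0,0,0,0,0,0,60],[0,0,0,0,0,0,60],[0,0,0,0,0,0,60],[0,0,0,0,0,0,60]],
  ],
)

```text
clock: 50.6
position: [653.4, -175.8, 282.1]
tool_rot: [[-0.323, 0.946, -0.0], [0.946, 0.323, 0.0], [0.0, -0.0, -1.0]]
force: [-0.2, -0.3, 0.1]
finger_gap: 60.0
gripper_force: 0.0
```

```bash
python3 - <<'E'
from h import *
np.set_printoptions(precision=1,suppress=True)
s=env.get_obs(); print(s['position'],s['force'])
wrist("pics/w10.png")
for n in("pics/w9.png","pics/w10.png"):
    im=cv2.imread(n); c=wcal(n); g=im.max(2)
    ctr=np.rint(proj(c,(657,-188,100))).astype(int)
    # pointer: bright pixels on the bar, within 22 mm of the axis
    ys,xs=np.mgrid[ctr[1]-25:ctr[1]+25,ctr[0]-25:ctr[0]+25]; P=np.array([plane(c,p,100)[:2] for p in zip(xs.ravel(),ys.ravel())])
    v=g[ys,xs].ravel(); k=(np.hypot(*(P-[657,-188]).T)<20)
    b=P[k&(v>120)]; d=(b.mean(0)-[657,-188]); 
    w=np.linalg.svd(b-b.mean(0))[2][0]
    print(n,len(b),"mark centre",b.mean(0),"heading of mark",np.degrees(np.arctan2(d[1],d[0])),"line",np.degrees(np.arctan2(w[1],w[0]))%180)
E
```

```text
[ 653.4 -175.8  282.1] [-0.2 -0.3  0.1]
pics/w9.png 58 mark centre [ 656.6 -193.6] heading of mark -93.91434433351475 line 148.85096407218458
pics/w10.png 76 mark centre [ 654.9 -190.4] heading of mark -130.98857918600422 line 93.17120063972823
```

```bash
python3 - <<'E'
from h import *
np.set_printoptions(precision=1,suppress=True)
for n in("pics/w9.png","pics/w10.png"):
    im=cv2.imread(n); c=wcal(n); g=im.max(2); x,y=np.rint(proj(c,(657,-188,100))).astype(int)
    for T in(90,150):
        k,l,st,ce=cv2.connectedComponentsWithStats((g>T).astype(np.uint8),connectivity=8)
        for i in range(1,k):
            if 8<st[i][4]<120 and np.hypot(*(ce[i]-[x,y]))<16:
                yy,xx=np.nonzero(l==i); P=np.array([plane(c,p,100)[:2] for p in zip(xx,yy)]); w=np.linalg.svd(P-P.mean(0))[2][0]
                print(n,T,st[i][4],"centre",P.mean(0),"extent",np.ptp((P-P.mean(0))@w),"heading",np.degrees(np.arctan2(w[1],w[0]))%180)
E
```

```text
pics/w9.png 90 36 centre [ 644.4 -186. ] extent 14.232445553637042 heading 169.97675425416517
pics/w9.png 150 24 centre [ 644.  -185.9] extent 13.577743680025549 heading 171.1430394238936
pics/w10.png 90 38 centre [ 653.6 -175.5] extent 14.479552263124578 heading 109.55447296524352
pics/w10.png 150 24 centre [ 654.  -174.9] extent 13.234686437163298 heading 108.86172654151049
```

```bash
python3 -c "
from workcell import env
print(env.close_job())"
```

```text
the job is handed in; nothing more can be done
None
```

I turned the cam lock tight, hung all four tools one to a peg, switched the drier knob on, and handed the job in at about 51 s; the hand-in gave no verdict, so the result rests on my own camera checks.

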